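# Zero the tally counter, then sort the parts with their kind

### The job

We start a new parts count: before moving any part, turn the reset knob on the tally counter back to its zero stop. Then sort the two loose relays (small black cubes on pins) and the loose ball bearing into the two grey bins, each into the bin that already holds one of its kind; set the relays upright on their pins and the bearing flat on the bin's floor. What is already in a bin stays there, in the same posture, and the tape roll and the small carton stay where they are.

Things in the scene. Friction and masses are not known exactly. Their poses are not given: they have to be found in the camera images.
- reset_knob (a joint): Angle of the reset knob in rad: 0 at its zero stop (hard stop), growing as the knob turns clockwise seen from above, to 2.2. It starts between 0.7 and 1.4, so it is turned back counter-clockwise seen from above. Light friction (0.03 N m), no spring: it stays where it is left.
- reset_knob_grip (a point): Grip point on the knob's vertical axis, 7 mm under the top of its bar grip and 69 mm above the counter's underside. The black bar grip is 42 mm long, 14 mm thick and 32 mm tall (from 44 to 76 mm above the counter's underside). This frame turns with the knob: its x axis lies along the bar; the end with a white line points to -x. At zero the line points to the long white tick on the knob's base.
- counter: The tally counter, fixed on the right end of the riser, 80 mm above the table: grey housing 74 (x) x 66 (y) mm, 32 mm high, on an 82 x 72 mm foot plate, number wheels in a window on its -x face, the knob on a disc of 68 mm diameter on top. Origin: centre of its underside, on the knob's axis; at zero the knob's bar is along its x.
- bin_a: Open grey parts bin fixed on the riser: outside 116 (x) x 128 (y) x 40 mm high, walls and floor 4 mm. Origin: centre of its underside, 80 mm above the table; x across its short side (card holder on the -x side), y along its long side. It holds a relay in its +y half, 28 to 33 mm from its middle; its -y half is free. The two bins look alike and may change places.
- bin_b: Open grey parts bin fixed on the riser: outside 116 (x) x 128 (y) x 40 mm high, walls and floor 4 mm. Origin: centre of its underside, 80 mm above the table; x across its short side (card holder on the -x side), y along its long side. It holds a bearing in its +y half, 28 to 33 mm from its middle; its -y half is free. The two bins look alike and may change places.
- relay_1: Loose, on the table left of the riser. A cube relay: black plastic cube 26 x 26 mm, 34 mm tall over all, standing on four 6 mm flat pins (the cube itself spans z 6 to 34 mm). Origin: centre of its underside, at the pin tips; z up when standing, x and y square to its faces. About 30 g.
- relay_2: Loose, on the table left of the riser, like relay_1. A cube relay: black plastic cube 26 x 26 mm, 34 mm tall over all, standing on four 6 mm flat pins (the cube itself spans z 6 to 34 mm). Origin: centre of its underside, at the pin tips; z up when standing, x and y square to its faces. About 30 g.
- bearing: Loose, on the table left of the riser. A ball bearing: steel ring 52 mm outside, 25 mm bore, 15 mm thick, lying flat. Origin: centre of its underside; z along its axis, up. About 130 g.
- relay_sample: The relay already in bin_a, standing on the bin's floor; it stays in the bin. A cube relay: black plastic cube 26 x 26 mm, 34 mm tall over all, standing on four 6 mm flat pins (the cube itself spans z 6 to 34 mm). Origin: centre of its underside, at the pin tips; z up when standing, x and y square to its faces. About 30 g.
- bearing_sample: The bearing already in bin_b, flat on the bin's floor; it stays in the bin. A ball bearing: steel ring 52 mm outside, 25 mm bore, 15 mm thick, lying flat. Origin: centre of its underside; z along its axis, up. About 130 g.
- tape_roll: Not a part: a roll of black insulating tape, about 54 mm across, 19 mm high, lying flat on the table near the parts, left of the riser. Leave it. Origin: centre of its underside.
- carton: Not a part: a small yellow carton, 42 x 42 mm, 62 mm tall, standing on the table in front of the riser. Leave it. Origin: centre of its underside.
- riser: A fixed plywood bench riser, 180 (x) x 400 (y) mm, top 80 mm above the table, carrying the bins and the counter. Origin: centre of its underside. A 350 mm tall bag stands between it and the robot, 60 mm off, and a closed cash box, 110 mm high, left of the parts, 40 mm or more from them: carry parts 200 mm above the table; for the part between riser and cash box, close the fingers along world x.

How it is judged:
On the way:
1. the reset knob is back at its zero stop (within 0.08 rad) while the three loose parts are still where they lay (within 30 mm) (value of joint reset_knob below 0.08 rad and distance of each of relay_1, relay_2, bearing from where it was at the start of the episode below 0.03 m), for 0.2 s.
At the end, for the whole second after the job is handed in: Knob within 0.08 rad of zero; all three relays in bin_a and both bearings in bin_b, origins within 54 mm (x) and 60 mm (y) of the bin's middle and under 12 mm above its underside (floor: 4 mm), upright or flat within 0.25 rad, at rest; tape roll and carton within 30 mm of their start (value of joint reset_knob below 0.08 rad and x of relay_1 in the frame of bin_a between -0.054 and 0.054 m and y of relay_1 in the frame of bin_a between -0.06 and 0.06 m and z of each of relay_1, relay_2, relay_sample in the frame of bin_a below 0.012 m and angle between each of relay_1, relay_2, relay_sample, bearing, bearing_sample's own z axis and vertical below 0.25 rad and linear speed of each of relay_1, relay_2, relay_sample, bearing, bearing_sample below 0.02 m/s and x of relay_2 in the frame of bin_a between -0.054 and 0.054 m and y of relay_2 in the frame of bin_a between -0.06 and 0.06 m and x of relay_sample in the frame of bin_a between -0.054 and 0.054 m and y of relay_sample in the frame of bin_a between -0.06 and 0.06 m and x of bearing in the frame of bin_b between -0.054 and 0.054 m and y of bearing in the frame of bin_b between -0.06 and 0.06 m and z of each of bearing, bearing_sample in the frame of bin_b below 0.012 m and x of bearing_sample in the frame of bin_b between -0.054 and 0.054 m and y of bearing_sample in the frame of bin_b between -0.06 and 0.06 m and distance of each of tape_roll, carton from where it was at the start of the episode below 0.03 m); the robot touches nothing.
It fails at once if the tape roll is moved by more than 30 mm (distance of tape_roll from where it was at the start of the episode above 0.03 m).
It fails at once if the carton is moved by more than 30 mm or tipped over (distance of carton from where it was at the start of the episode above 0.03 m or angle between carton's own z axis and vertical above 0.5 rad).
It also fails if it takes over 72 s, if anything falls off the work surface, if the arm or the gripper's body presses on something with over 40 N, if the wrist force passes 120 N, or if a joint passes its speed limit or range.

### The arm

A 7-joint arm with a two-finger parallel gripper is mounted at the origin on a cart in front of the work surface, level with it; the furniture and walls round the work are solid. World frame = base frame: x ahead of the robot, y to its left, z up, the work surface at z = 0. Lengths are in m, angles in rad, forces in N, time in s.
With the tool pointing down it reaches from about 0.35 to 0.9 m from the base axis. Payload 8.1 kg.
Tool frame: the origin (TCP) lies at the very end of the fingers, on their centre line; the grasp point (between the pads) lies 19 mm behind it; z points along the fingers, y is the line along which they close (so a half turn about z gives the same grasp; the last joint's range is limited). The gripper opens to 92 mm and grips with 3 to 60 N. Pads are 19 mm wide; open, the fingers measure 130 mm over their backs; the gripper's body (75 mm by 190 mm) begins 47 mm behind the grasp point.
Start: joints at [-1.323, 0.434, 0.025, 1.573, -0.012, 1.134, -0.075], TCP at [0.215, 0.587, 0.227] pointing down, gripper open.
Joint ranges: [-2.62, 2.62], [-0.44, 2.09], [-1.27, 1.32], [0.08, 2.57], [-1.32, 4.46], [0.12, 2], [-2.74, 2.74]. Speed limits (rad/s): [2.22, 2.22, 3.01, 3.01, 3.14, 3.14, 3.14].

### API

Orientations are given as a unit quaternion [w, x, y, z].
In Python, from plant import bot gives the robot as it stands.
- The arm moves only by the tool send_rows, never from a script. Its argument "steps" is a list that holds one entry, the list of rows, each a list of 7 numbers: the turn, a rotation vector about the world's x, y, z in rad, then the shift along the world's x, y, z in cm, then the opening, from 0 (shut) to 1 (fully open). In form: [[[ax, ay, az, x, y, z, jaw], ...]]. A call has 1 to 8 rows; each row is the pose to reach, as a shift and turn from the pose commanded when the call began; what a row does not reach only later rows make up. A row lasts 1/8 s, in which the tool goes at most 62.5 mm and 10.7 degrees, less where a joint would pass 70% of its speed; a pose out of reach is approached as far as the arm can. A call with a gripper value outside its range is refused whole. The fingers move at their own pace and stop on an object; "force" is the grip in N (left out, the last holds). Time passes only in rows, so rows that repeat a pose let the fingers close. It gives the time, the measured TCP pose, the force, the opening and the grip force at its end, in the units of the state.
- bot.read_state(): the state, without advancing time (a new reading comes with each control period).
- bot.camera(name): name is "side" or "top" or "wrist"; returns a dict with "color" (384x512x3 uint8, red, green, blue), "range_z" (384x512 float32, m along the optical axis (not along the pixel's ray), 0 where there is no reading), "fovy" (degrees; the focal length in pixels is half the picture's height over the tangent of half this angle, whatever the lens; pixels are square), "cx", "cy" (the principal point, pixels), "R" (3x3) and "t" (3): a world point X has camera coordinates R X + t; the wrist camera has in their place "hand_eye" (4x4, takes a point from camera to tool coordinates, whose origin is the TCP and whose axes are the flange's). Camera axes: x right, y down, z forward; pixel columns grow to the right and rows downward; lengths in m; the calibration is good to about 2 mm. A picture is of the moment at which its call begins: read the wrist's pose just before it.
- bot.finish_job(): hands the job in; it is judged then, once.
Trained networks look in a picture, given as the dict that the camera call returned (one of the last four; its "shot" number tells which), for a name from the list of things; names that differ only in an ending like _2 or _b are one class to them, and where a whole thing is asked for, a point or a joint stands for the part that bears it (a point fixed in the world has none). Each returns a list of dicts, best first, with "p" (0 to 1); they miss things now and then, are a little off and sometimes report something else, mostly with a low value. They report only what shows in the picture. A call takes as long as a camera call.
- bot.trace(label, picture): "region" (384x512 bool, what is visible of it) and "centre" ([column, row] in pixels, amid what is visible of it).
The state is a dict: "t": time; "joints": joint angles; "joint_velocities": joint speeds; "joint_efforts": joint torques, N m; "tool_pos": TCP position; "ee_rot": TCP orientation; "force": force on the tool from outside, world axes, zero at the start; "wrist_torque": the same for the moment, N m; "grip_width": opening from 0.0 (shut) to 1.0 (fully open); "finger_force": force on a finger pad.
Only numpy, scipy, OpenCV 4.12 (cv2) and the standard library are available. Lean on these libraries where they do the work, as an engineer would, in place of code of your own. Each camera call takes 0.05 s, during which the arm holds its last target. There are 200 camera calls.

## Working session

There is one attempt and no reset: what is moved stays moved. The work goes in short steps, Python scripts to look and compute and a tool call to move; the robot and the scene stay as the last step left them, time stands still between calls to the robot, and variables do not carry over. Pictures are saved under pics/ and viewed, at most 10 in all, crops included, and the job is handed in when it is done.

Besides the shell and the picture viewer there is one more tool, called after "Request:" as name(argument=value, ...) on one line, values as JSON. send_rows: Moves the arm, as the interface text tells. Its arguments: {"type":"object","properties":{"steps":{"type":"array"},"force":{"type":"number"}},"required":["steps"]}

```bash
mkdir -p pics; cat > h.py <<'E'
import numpy as np, cv2
from plant import bot
from scipy.spatial.transform import Rotation as Rn
def shoot(name):
    s=bot.read_state(); c=bot.camera(name)
    c['f']=c['color'].shape[0]/2/np.tan(np.radians(c['fovy'])/2)
    q=s['ee_rot']; T=np.eye(4); T[:3,:3]=Rn.from_quat([q[1],q[2],q[3],q[0]]).as_matrix(); T[:3,3]=s['tool_pos']
    if 'hand_eye' in c: c['M']=T@np.array(c['hand_eye'])
    else:
        M=np.eye(4); M[:3,:3]=np.array(c['R']).T; M[:3,3]=-np.array(c['R']).T@np.array(c['t']); c['M']=M
    return c
def cloud(c):
    z=c['range_z']; v,u=np.mgrid[:z.shape[0],:z.shape[1]]
    P=np.stack([(u-c['cx'])/c['f']*z,(v-c['cy'])/c['f']*z,z],-1)
    W=P@c['M'][:3,:3].T+c['M'][:3,3]; W[z<=0]=np.nan
    return W
def find(c,label,pmin=0.2,W=None):
    W=cloud(c) if W is None else W
    for r in bot.trace(label,c):
        if r['p']<pmin: continue
        m=r['region']; p=W[m]; p=p[~np.isnan(p[:,0])]
        if len(p)<5: continue
        zt=np.percentile(p[:,2],95); top=p[p[:,2]>zt-.006]
        rc=cv2.minAreaRect((top[:,:2]*1000).astype(np.float32))
        print(label,'p%.2f'%r['p'],'px',np.round(r['centre']),'n',m.sum(),'zmax %.3f'%zt,'topc',np.round(rc[0],0),'size',np.round(rc[1],0),'ang %.0f'%rc[2],'med',np.round(np.median(top,0)*1000))
def save(c,n): cv2.imwrite('pics/'+n+'.png',cv2.cvtColor(c['color'],cv2.COLOR_RGB2BGR))
E
python3 - <<'E'
from h import *
s=bot.read_state(); print(s)
for n in ['top','side']:
    c=shoot(n); save(c,n+'0'); W=cloud(c); print(n,c['M'][:3,3])
    for l in ['reset_knob','counter','bin_a','relay_1','bearing','tape_roll','carton','riser']: find(c,l,.2,W)
E
python3 -c "
import cv2,numpy as np
cv2.imwrite('pics/both.png',cv2.resize(np.vstack([cv2.imread('pics/top0.png'),cv2.imread('pics/side0.png')]),None,fx=.78,fy=.78))"
```

```text
{'t': 0.0, 'joints': array([-1.3226067 ,  0.43523046,  0.02497427,  1.57412167, -0.01159929,
        1.13398355, -0.07508723]), 'joint_velocities': array([0.00010924, 0.00014832, 0.0005365 , 0.000881  , 0.00046802,
       0.00203273, 0.00176976]), 'joint_efforts': array([ 4.50776652e-04, -6.67831850e+01,  9.85005274e-01, -3.14474022e+01,
       -6.07245625e-02,  4.26953263e-02,  1.49509606e-04]), 'tool_pos': array([0.21465123, 0.58642859, 0.22593083]), 'ee_rot': array([-6.68605198e-05,  1.74525492e-01,  9.84652332e-01, -7.96216621e-04]), 'force': array([ 0.08555402, -0.9861321 , -0.51416901]), 'wrist_torque': array([-0.02774885,  0.04493999, -0.03379638]), 'finger_force': 0.0, 'grip_width': 0.9968539994587662}
top [0.41147166 0.09260836 1.43415907]
reset_knob p0.47 px [341. 162.] n 177 zmax 0.158 topc [ 624. -167.] size [13. 39.] ang 34 med [ 625. -167.  155.]
counter p0.93 px [336. 164.] n 726 zmax 0.154 topc [ 625. -167.] size [14. 41.] ang 37 med [ 624. -167.  154.]
bin_a p0.82 px [248. 156.] n 1793 zmax 0.120 topc [646.  99.] size [130. 118.] ang 89 med [636. 107. 119.]
bin_a p0.
[... 1481 characters left out ...]
[ 622. -160.] size [10. 29.] ang 44 med [ 618. -154.  154.]
relay_1 p0.80 px [254. 288.] n 266 zmax 0.034 topc [474. 263.] size [25. 27.] ang 24 med [473. 265.  33.]
relay_1 p0.72 px [262. 320.] n 378 zmax 0.035 topc [417. 338.] size [26. 26.] ang 5 med [416. 340.  34.]
bearing p0.52 px [200. 274.] n 327 zmax 0.015 topc [554. 310.] size [ 44. 146.] ang 43 med [581. 272.  14.]
tape_roll p0.51 px [176. 254.] n 246 zmax 0.019 topc [623. 289.] size [ 37. 164.] ang 48 med [660. 247.  18.]
carton p0.84 px [256. 244.] n 744 zmax 0.062 topc [513. 156.] size [42. 44.] ang 39 med [512. 159.  62.]
riser p0.59 px [210. 218.] n 2958 zmax 0.080 topc [654. -18.] size [399. 181.] ang 89 med [587. 138.  79.]
```

View pics/both.png

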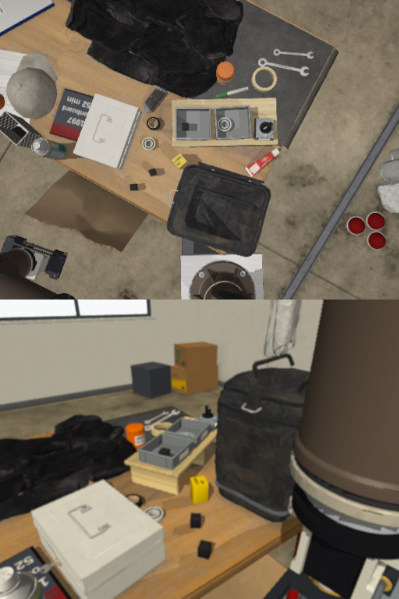

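The top view shows the riser with the relay bin (left, px 195,125), the bearing bin (right, 224,125) and the knob at (265,127). The parts lie left of the riser: bearing (148,143), relays (137,187) and (153,171), tape (153,123), carton (180,160). The bag is below the riser. The knob bar lies at about -55°, so the knob is near 0.96 rad.

Request:
send_rows(steps=[[[0,0,0,29,-29,12,1],[0,0,0,29,-29,12,1],[0,0,0,29,-29,12,1],[0,0,0,29,-29,12,1],[0,0,0,29,-29,12,1],[0,0,0,29,-29,12,1],[0,0,0,29,-29,12,1],[0,0,0,29,-29,12,1]]])

```text
t: 1.9
tool_pos: [0.5085, 0.2926, 0.3481]
ee_rot: [0.002, 0.178, 0.984, 0.0]
force: [-0.6, 0.6, 0.6]
grip_width: 0.997
finger_force: 0.0
```

```bash
python3 - <<'E'
from h import *
s=bot.read_state(); print(s['t'],s['tool_pos'],s['joints'])
c=shoot('wrist'); save(c,'w1'); W=cloud(c)
for l in ['relay_1','bearing','tape_roll','carton','bin_a']: find(c,l,.2,W)
E
```

```text
1.9 [0.50849065 0.29262587 0.34809927] [-0.75586125  0.29587075  0.19323004  1.4874396  -0.05506453  1.36115696
  0.65239042]
relay_1 p0.73 px [233. 139.] n 319 zmax 0.034 topc [474. 262.] size [26. 26.] ang 21 med [474. 263.  33.]
relay_1 p0.70 px [264.  86.] n 313 zmax 0.035 topc [418. 337.] size [26. 25.] ang 7 med [418. 337.  33.]
bearing p0.65 px [268. 196.] n 710 zmax 0.015 topc [588. 278.] size [51. 51.] ang 73 med [587. 278.  14.]
bearing p0.33 px [194. 290.] n 1364 zmax 0.119 topc [562. 200.] size [ 52. 231.] ang 59 med [644. 163. 119.]
tape_roll p0.59 px [212. 238.] n 1234 zmax 0.080 topc [639. 156.] size [143.  48.] ang 0 med [590. 168.  79.]
tape_roll p0.56 px [272. 234.] n 266 zmax 0.018 topc [651. 265.] size [47. 18.] ang 69 med [651. 267.  17.]
carton p0.56 px [178. 184.] n 1014 zmax 0.063 topc [514. 156.] size [42. 41.] ang 39 med [513. 157.  61.]
bin_a p0.86 px [196. 289.] n 1498 zmax 0.379 topc [486. 268.] size [11. 52.] ang 22 med [481. 281. 429.]
bin_a p0.41 px [232. 138.] n 326 zmax 0.034 topc [474. 262.] size [26. 26.] ang 21 med [474. 263.  33.]
```

View pics/w1.png

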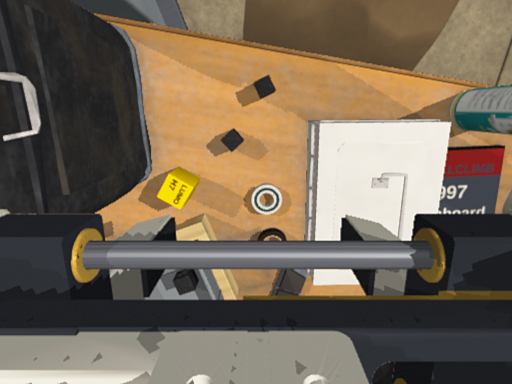

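The wrist view shows both relays at (264,87) and (233,139), the bearing at (268,198), the carton, the tape partly hidden, and the relay in the left bin at (186,280). That makes bin_a the left bin. Next is the knob.

Request:
send_rows(steps=[[[0,0,-0.15,11.5,-20,5,0.7],[0,0,-0.3,11.5,-20,5,0.6],[0,0,-0.45,11.5,-20,5,0.6],[0,0,-0.61,11.5,-22,5,0.6],[0,0,-0.61,11.8,-46,0,0.6],[0,0,-0.61,11.8,-46,0,0.6],[0,0,-0.61,11.8,-46,0,0.6],[0,0,-0.61,11.8,-46,0,0.6]]])

```text
t: 3.2
tool_pos: [0.6228, -0.1636, 0.3462]
ee_rot: [-0.0, 0.461, 0.887, 0.0]
force: [-0.1, 0.6, -0.4]
grip_width: 0.601
finger_force: 0.0
```

Request:
send_rows(steps=[[[0,0,0,0,0,0,0.6],[0,0,0,0,0,0,0.6],[0,0,0,0,0,0,0.6]]])

```text
t: 3.58
tool_pos: [0.6234, -0.1606, 0.3468]
ee_rot: [-0.0, 0.461, 0.888, 0.001]
force: [1.1, 0.4, -0.3]
grip_width: 0.598
finger_force: 0.0
```

```bash
python3 - <<'E'
from h import *
s=bot.read_state(); q=s['ee_rot']; print(s['t'],s['tool_pos'],s['joints'],s['force'])
y=Rn.from_quat([q[1],q[2],q[3],q[0]]).as_matrix()[:,1]; print('close ang',np.degrees(np.arctan2(y[1],y[0])))
c=shoot('wrist'); save(c,'w2'); W=cloud(c)
for l in ['reset_knob','counter','bin_a']: find(c,l,.3,W)
m=(abs(W[...,2]-.156)<.004)&(abs(W[...,0]-.624)<.04)&(abs(W[...,1]+.167)<.04)
print(m.sum(), cv2.minAreaRect((W[m][:,:2]*1000).astype(np.float32)) if m.sum()>5 else 0)
E
```

```text
3.575 [ 0.62341614 -0.16061871  0.34683343] [-0.12827653  0.41793897  0.46644165  1.35437566 -0.18695588  1.41229945
  0.94609574] [ 1.08006105  0.37445509 -0.29650108]
close ang 35.137410191322
reset_knob p0.62 px [256. 171.] n 958 zmax 0.156 topc [ 625. -167.] size [13. 41.] ang 35 med [ 625. -166.  155.]
counter p0.58 px [255. 164.] n 3108 zmax 0.155 topc [ 625. -167.] size [14. 41.] ang 37 med [ 625. -166.  155.]
bin_a p0.81 px [395.  26.] n 6285 zmax 0.120 topc [668.  55.] size [153.  77.] ang 36 med [690.  39. 119.]
bin_a p0.60 px [323. 104.] n 9682 zmax 0.120 topc [649. -48.] size [120. 132.] ang 3 med [648. -37. 119.]
389 ((625.4909057617188, -167.07936096191406), (13.541186332702637, 41.35684585571289), 37.18440628051758)
```

View pics/w2.png

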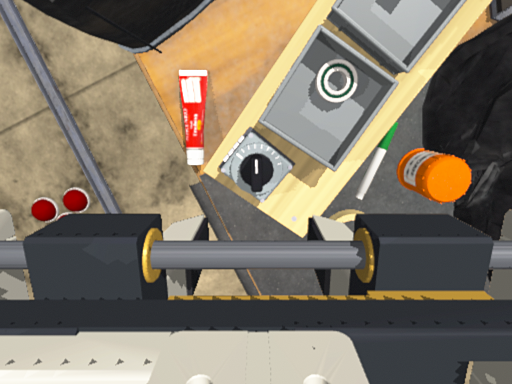

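The wrist view shows the knob at (256,172), line pointing up, and the counter aligned with the riser. The bearing bin is at (325,100), with the bearing in its +y half. Bar angle and position are confirmed, so I descend and grip.

Request:
send_rows(steps=[[[0,0,0.01,0.2,-0.6,-5,0.6],[0,0,0.01,0.2,-0.6,-11,0.6],[0,0,0.01,0.2,-0.6,-16,0.6],[0,0,0.01,0.2,-0.6,-19,0.6],[0,0,0.01,0.2,-0.6,-21,0.6],[0,0,0.01,0.2,-0.6,-21.5,0.6],[0,0,0.01,0.2,-0.6,-21.5,0.6]]], force=15)

```text
t: 4.65
tool_pos: [0.6251, -0.1689, 0.1322]
ee_rot: [0.0, 0.458, 0.889, 0.0]
force: [0.2, 0.1, 0.4]
grip_width: 0.6
finger_force: 0.0
```

Request:
send_rows(steps=[[[0,0,0,0,0,0,0],[0,0,0,0,0,0,0],[0,0,0,0,0,0,0],[0,0,0,0,0,0,0],[0,0,0,0,0,0,0]]], force=15)

```text
t: 5.28
tool_pos: [0.6264, -0.168, 0.132]
ee_rot: [0.001, 0.457, 0.889, 0.001]
force: [5.4, 2.6, -1.9]
grip_width: 0.152
finger_force: 15.0
```

Request:
send_rows(steps=[[[0,0,0.15,0,0,0,0],[0,0,0.3,0,0,0,0],[0,0,0.45,0,0,0,0],[0,0,0.6,0,0,0,0],[0,0,0.75,0,0,0,0],[0,0,0.88,0,0,0,0],[0,0,0.95,0,0,0,0],[0,0,0.95,0,0,0,0]]])

```text
t: 6.28
tool_pos: [0.6262, -0.1678, 0.132]
ee_rot: [0.001, -0.0, 1.0, 0.001]
force: [4.5, 2.4, -1.2]
grip_width: 0.16
finger_force: 15.5
```

Request:
send_rows(steps=[[[0,0,0.04,0,0,0,0],[0,0,0.07,0,0,0,0],[0,0,0.07,0,0,0,0]]])

```text
t: 6.65
tool_pos: [0.6259, -0.1679, 0.132]
ee_rot: [0.001, -0.035, 0.999, 0.001]
force: [3.9, 3.4, -1.0]
grip_width: 0.172
finger_force: 16.7
```

```bash
python3 - <<'E'
from h import *
s=bot.read_state(); q=s['ee_rot']; print(s['t'],s['tool_pos'],s['force'],s['wrist_torque'],s['joints'])
y=Rn.from_quat([q[1],q[2],q[3],q[0]]).as_matrix()[:,1]; print('close ang',np.degrees(np.arctan2(y[1],y[0])))
c=shoot('top'); W=cloud(c)
m=(abs(W[...,2]-.08)<.006)&(W[...,0]>.5)&(W[...,1]<.2)&(W[...,1]>-.25)&(W[...,0]<.8)
print(cv2.minAreaRect((W[m][:,:2]*1000).astype(np.float32)))
E
```

```text
6.65 [ 0.62590293 -0.16786638  0.13198726] [ 3.91090724  3.39008428 -1.04918462] [ 0.89725669 -0.88612536 -0.46443405] [ 0.09178708  0.55518735  0.1342603   1.63059973 -0.08828398  0.9600966
  1.89804423]
close ang 94.04371147727682
((656.111328125, -10.31890869140625), (181.11705017089844, 380.9265441894531), 0.18154241144657135)
```

Grip opening widened and the torque rose at the end of the turn, so the knob is on its stop. I release, lift and verify.

Request:
send_rows(steps=[[[0,0,0,0,0,0,0.5],[0,0,0,0,0,0,0.5],[0,0,0,0,0,4,0.5],[0,0,0,0,0,10,0.5],[0,0,0,0,0,16,0.5],[0,0,0,0,2,21,0.7],[0,0,0,0,2,21,0.9]]])

```text
t: 7.58
tool_pos: [0.6265, -0.1481, 0.3465]
ee_rot: [0.004, -0.036, 0.999, -0.0]
force: [0.5, -0.2, -0.3]
grip_width: 0.667
finger_force: 0.0
```

```bash
python3 - <<'E'
from h import *
c=shoot('wrist'); save(c,'w3'); W=cloud(c)
find(c,'reset_knob',.3,W)
for x0,y0,z0,r,n in [(.625,-.167,.156,.04,'knob'),(.646,-.048,.120,.075,'binb')]:
    m=(abs(W[...,2]-z0)<.004)&(abs(W[...,0]-x0)<r)&(abs(W[...,1]-y0)<r)
    print(n,m.sum(), cv2.minAreaRect((W[m][:,:2]*1000).astype(np.float32)))
E
```

```text
reset_knob p0.78 px [242. 162.] n 953 zmax 0.156 topc [ 626. -168.] size [14. 41.] ang 86 med [ 625. -168.  155.]
knob 402 ((625.5963134765625, -167.8534698486328), (13.92306137084961, 41.25865936279297), 85.8913803100586)
binb 1405 ((648.3845825195312, -48.945762634277344), (119.51789093017578, 132.38992309570312), 2.3385469913482666)
```

View pics/w3.png

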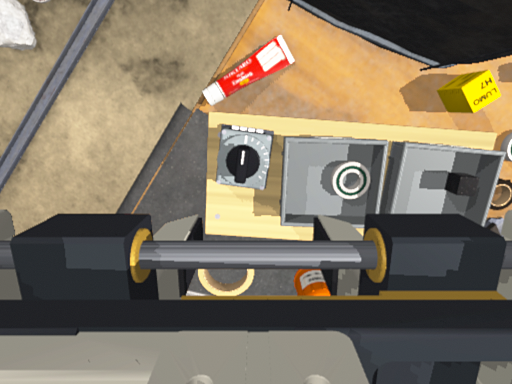

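The knob line points to -x with the counter's long tick at (245,145), and the bar sits at -4°. I check that against the counter housing's own yaw and work out the part approaches in the same script.

```bash
python3 - <<'E'
from h import *
c=shoot('wrist'); W=cloud(c)
d=np.hypot(W[...,0]-.6256,W[...,1]+.1678)
for zc in (.112,.08+.006):
  for t in (.004,):
    m=(abs(W[...,2]-zc)<t)&(d<.06)&(d>.036); print(zc,m.sum(), cv2.minAreaRect((W[m][:,:2]*1000).astype(np.float32)))
for r in bot.trace('counter',c)[:1]:
    p=W[r['region']]; p=p[(p[:,2]>.1)]; print(r['p'],cv2.minAreaRect((p[:,:2]*1000).astype(np.float32)))
cv2.imwrite('pics/k.png',cv2.resize(cv2.cvtColor(c['color'][115:200,200:290],cv2.COLOR_RGB2BGR),None,fx=6,fy=6,interpolation=cv2.INTER_CUBIC))
E
```

```text
0.112 473 ((625.65478515625, -158.86460876464844), (83.29269409179688, 74.5763168334961), 86.33633422851562)
0.08600000000000001 179 ((626.201904296875, -158.5521697998047), (90.5500717163086, 81.85328674316406), 86.24995422363281)
0.72 ((623.33740234375, -167.79368591308594), (67.05911254882812, 78.95490264892578), 85.59033966064453)
```

View pics/k.png

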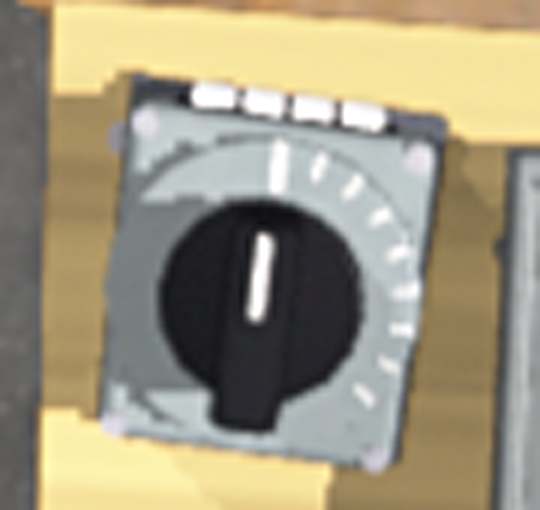

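Bar and counter housing share the -4° yaw and the line meets the long tick, allowing for parallax, so the knob is at zero. Next is the bearing, with one close look at the tape and cash box first.

Request:
send_rows(steps=[[[0,0,-0.17,-0.5,6,0,0.9],[0,0,-0.35,-0.5,12,0,0.9],[0,0,-0.53,-0.5,18,0,0.9],[0,0,-0.71,-0.5,24,0,0.9],[0,0,-0.89,-0.5,30,0,0.9],[0,0,-1.07,-0.5,34,0,0.9],[0,0,-1.25,-0.5,34,0,0.9],[0,0,-1.43,-0.5,34,0,0.9]]])

```text
t: 8.78
tool_pos: [0.6193, 0.1909, 0.3397]
ee_rot: [-0.001, 0.631, 0.776, -0.002]
force: [0.7, -1.4, -0.2]
grip_width: 0.903
finger_force: 0.0
```

Request:
send_rows(steps=[[[0,0,0,0,0,0,0.8],[0,0,0,0,0,0,0.8]]])

```text
t: 9.02
tool_pos: [0.6196, 0.1905, 0.3409]
ee_rot: [-0.0, 0.628, 0.778, -0.001]
force: [0.1, -0.1, 0.1]
grip_width: 0.804
finger_force: 0.0
```

```bash
python3 - <<'E'
from h import *
s=bot.read_state(); q=s['ee_rot']; print(s['t'],s['tool_pos'],s['joints'])
y=Rn.from_quat([q[1],q[2],q[3],q[0]]).as_matrix()[:,1]; print('close ang',np.degrees(np.arctan2(y[1],y[0])))
c=shoot('wrist'); save(c,'w4'); W=cloud(c)
for l in ['bearing','tape_roll','relay_sample','bin_a']: find(c,l,.3,W)
# boxes: points 0.03..0.2 high, left of parts
m=(W[...,2]>.09)&(W[...,2]<.13)&(W[...,1]>.30)&(W[...,1]<.5)
if m.any():
  p=W[m]; 
  for a in np.arange(.4,.75,.03):
    k=abs(p[:,0]-a)<.015
    if k.any(): print('box x%.2f ymin %.3f'%(a,p[k,1].min()))
m=(abs(W[...,2]-.018)<.004)&(abs(W[...,0]-.66)<.04)&(abs(W[...,1]-.262)<.045); p=W[m]
print('tape',p.min(0),p.max(0))
m=(abs(W[...,2]-.120)<.004)&(abs(W[...,0]-.646)<.075)&(abs(W[...,1]-.1)<.075);print('bina',cv2.minAreaRect((W[m][:,:2]*1000).astype(np.float32)))
m=(W[...,2]>.112)&(abs(W[...,0]-.646)<.045)&(abs(W[...,1]-.1)<.05);p=W[m];print('sample',len(p),cv2.minAreaRect((p[:,:2]*1000).astype(np.float32)) if len(p)>4 else 0)
E
```

```text
9.025 [0.61960393 0.19050579 0.34090943] [-0.60113015  0.41984853  0.3451501   1.34449994 -0.13998646  1.4024955
 -0.04667051]
close ang 12.228747865312956
bearing p0.92 px [257.  88.] n 822 zmax 0.015 topc [589. 278.] size [50. 51.] ang 12 med [589. 280.  14.]
tape_roll p0.73 px [309. 116.] n 653 zmax 0.019 topc [669. 260.] size [52. 51.] ang 12 med [670. 261.  17.]
relay_sample p0.67 px [260. 208.] n 467 zmax 0.118 topc [638. 131.] size [26. 26.] ang 0 med [638. 131. 117.]
bin_a p0.75 px [273. 218.] n 5485 zmax 0.119 topc [648. 128.] size [188. 120.] ang 88 med [652. 132. 119.]
bin_a p0.64 px [241. 288.] n 1330 zmax 0.119 topc [643.  16.] size [117.  22.] ang 12 med [636.  16. 119.]
bin_a p0.43 px [250.  88.] n 760 zmax 0.015 topc [589. 278.] size [50. 51.] ang 12 med [588. 279.  14.]
box x0.52 ymin 0.371
box x0.55 ymin 0.360
box x0.58 ymin 0.349
box x0.61 ymin 0.338
box x0.64 ymin 0.327
box x0.67 ymin 0.316
box x0.70 ymin 0.305
box x0.73 ymin 0.305
tape [0.64362803 0.23370491 0.0144814 ] [0.69568594 0.28613327 0.02087991]
bina ((648.21875, 100.27778625488281), (131.78121948242188, 120.011474609375), 88.95276641845703)
sample 381 ((638.1808471679688, 130.63926696777344), (25.919265747070312, 26.001169204711914), 89.44945526123047)
```

View pics/w4.png

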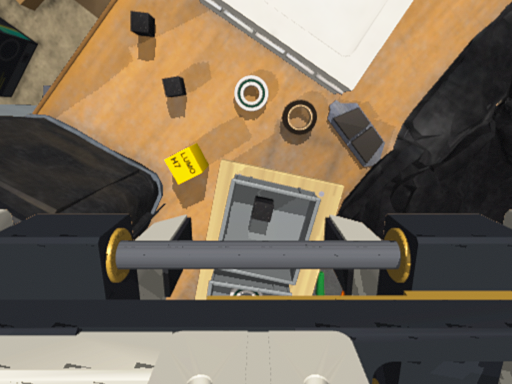

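The view shows the bearing at (252,92), tape at (298,117), a dark box at (355,135), the cash box edge slanting nearby, and the sample relay at (262,208). I check clearance of the gripper body for a few closing angles.

```bash
python3 - <<'E'
from h import *
Ws=[cloud(shoot(n)).reshape(-1,3) for n in ('wrist','top')]
Ws[0]=Ws[0][Ws[0][:,2]<.2]; Ws[1]=Ws[1][(Ws[1][:,2]<.13)]
P=np.vstack(Ws); P=P[~np.isnan(P[:,0])]
for a in (0,-6,-10,-15,-20):
    r=np.radians(a); d=P[:,:2]-[.589,.278]
    u=d@[np.cos(r),np.sin(r)]; v=d@[-np.sin(r),np.cos(r)]
    o=[]
    for g in (0,.008,.015):
        k=(abs(u)<.095+g)&(abs(v)<.0375+g); o.append(round(float(P[k,2].max()),3))
    k=(abs(v)<.012)&(u>.029)&(u<.09)&(P[:,2]>.01)&(P[:,2]<.08); k2=(abs(v)<.012)&(u<-.029)&(u>-.09)&(P[:,2]>.01)
    print(a,o,'finger obst u',P[k].shape[0] and u[k].min(), k2.sum() and u[k2].max())
E
```

```text
0 [0.069, 0.101, 0.101] finger obst u 0.055814938691141625 0
-6 [0.02, 0.1, 0.101] finger obst u 0.055883113853415205 0
-10 [0.034, 0.036, 0.1] finger obst u 0.05642677964915061 0
-15 [0.02, 0.036, 0.036] finger obst u 0.056424919131284605 0
-20 [0.02, 0.036, 0.036] finger obst u 0.05593395014110331 0
```

A closing angle of -15° clears everything. I descend on the bearing.

Request:
send_rows(steps=[[[0,0,-0.16,-3.1,5,0,0.67],[0,0,-0.32,-3.1,8.8,-3,0.67],[0,0,-0.475,-3.1,8.8,-8,0.67],[0,0,-0.475,-3.1,8.8,-14,0.67],[0,0,-0.475,-3.1,8.8,-20,0.67],[0,0,-0.475,-3.1,8.8,-25,0.67],[0,0,-0.475,-3.1,8.8,-26,0.67],[0,0,-0.475,-3.1,8.8,-26,0.67]]], force=25)

```text
t: 10.38
tool_pos: [0.5894, 0.2791, 0.0826]
ee_rot: [0.0, 0.794, 0.607, 0.0]
force: [-0.5, 0.5, 1.5]
grip_width: 0.672
finger_force: 0.0
```

Request:
send_rows(steps=[[[0,0,0,-0.1,-0.1,-4,0.67],[0,0,0,-0.1,-0.1,-7,0.67],[0,0,0,-0.1,-0.1,-7.8,0.67],[0,0,0,-0.1,-0.1,-7.8,0.67],[0,0,0,-0.1,-0.1,-7.8,0.4],[0,0,0,-0.1,-0.1,-7.8,0.4],[0,0,0,-0.1,-0.1,-7.8,0.4],[0,0,0,-0.1,-0.1,-7.8,0.4]]], force=25)

```text
t: 11.38
tool_pos: [0.589, 0.2785, 0.0055]
ee_rot: [0.0, 0.794, 0.607, 0.001]
force: [0.2, -0.4, 8.1]
grip_width: 0.548
finger_force: 25.1
```

Request:
send_rows(steps=[[[0,0,0,0,0,0,0.4],[0,0,0,0,0,2,0.4],[0,0,0,0,0,6,0.4],[0,0,0,0,0,12,0.4],[0,0,0,0,0,18,0.4],[0,0,0,0,0,24,0.4],[0,0,0,0,0,24,0.4],[0,0,0,0,0,24,0.4]]])

```text
t: 12.38
tool_pos: [0.5873, 0.2778, 0.2442]
ee_rot: [-0.0, 0.794, 0.607, 0.0]
force: [0.9, 0.9, -1.3]
grip_width: 0.549
finger_force: 25.0
```

Request:
send_rows(steps=[[[0,0,0.15,5,-3,3,0.4],[0,0,0.3,6.2,-8,4,0.4],[0,0,0.3,6.2,-14,4,0.4],[0,0,0.3,6.2,-20,4,0.4],[0,0,0.3,6.2,-26,4,0.4],[0,0,0.3,6.2,-32,4,0.4],[0,0,0.3,6.2,-35.6,4,0.4],[0,0,0.3,6.2,-35.6,4,0.4]]])

```text
t: 13.38
tool_pos: [0.6481, -0.0829, 0.2822]
ee_rot: [-0.0, 0.697, 0.717, -0.002]
force: [-1.5, -0.1, -1.2]
grip_width: 0.544
finger_force: 25.0
```

Request:
send_rows(steps=[[[0,0,0,0,0,-2,0.4],[0,0,0,0,0,-6,0.4],[0,0,0,0,0,-11,0.4],[0,0,0,0,0,-13,0.4],[0,0,0,0,0,-13,0.4]]])

```text
t: 14.0
tool_pos: [0.6478, -0.0765, 0.1508]
ee_rot: [-0.002, 0.694, 0.72, -0.002]
force: [0.3, -0.4, -1.7]
grip_width: 0.546
finger_force: 25.0
```

```bash
python3 - <<'E'
from h import *
s=bot.read_state(); q=s['ee_rot']; print(s['t'],s['tool_pos'],s['joints'])
y=Rn.from_quat([q[1],q[2],q[3],q[0]]).as_matrix()[:,1]; print('close ang',np.degrees(np.arctan2(y[1],y[0])))
c=shoot('top'); W=cloud(c)
for l in ['bearing']: find(c,l,.2,W)
E
```

```text
14.0 [ 0.64782359 -0.07646057  0.15081826] [-0.20375731  0.56275432  0.36982181  1.6069757  -0.22824687  1.02082038
  0.27122052]
close ang 2.0714773117329948
```

Request:
send_rows(steps=[[[0,0,0,0.1,-0.1,-2.5,0.4],[0,0,0,0.1,-0.1,-5,0.4],[0,0,0,0.1,-0.1,-6,0.4],[0,0,0,0.1,-0.1,-6.1,0.4],[0,0,0,0.1,-0.1,-6.1,0.4],[0,0,0,0.1,-0.1,-6.1,0.64],[0,0,0,0.1,-0.1,-6.1,0.64],[0,0,0,0.1,-0.1,-6.1,0.64]]])

```text
t: 15.1
tool_pos: [0.651, -0.0791, 0.0931]
ee_rot: [0.0, 0.695, 0.719, 0.0]
force: [-0.6, -0.1, 0.2]
grip_width: 0.641
finger_force: 0.0
```

Request:
send_rows(steps=[[[0,0,0,0,0,2,0.64],[0,0,0,0,0,7,0.64],[0,0,0,0,0,13,0.64],[0,0,0,0,0,18,0.64],[0,0,0,0,6,20,0.64],[0,0,0,0,12,20,0.64],[0,0,0,0,18,20,0.64],[0,0,0,0,18,20,0.64]]])

```text
t: 16.1
tool_pos: [0.65, 0.1087, 0.2921]
ee_rot: [-0.002, 0.691, 0.723, 0.001]
force: [-0.5, -0.6, 0.0]
grip_width: 0.642
finger_force: 0.0
```

```bash
python3 - <<'E'
from h import *
s=bot.read_state(); q=s['ee_rot']; print(s['t'],s['tool_pos'])
c=shoot('top'); W=cloud(c); save(c,'top2')
for l in ['bearing','relay_1','tape_roll','carton']: find(c,l,.2,W)
k=W[(abs(W[...,0]-.648)<.035)&(W[...,1]<-.045)&(W[...,1]>-.104)]; print('z binb -y half',np.percentile(k[:,2],[5,50,70,90,99]))
E
```

```text
16.1 [0.64998565 0.10870323 0.29213905]
bearing p0.47 px [303. 158.] n 209 zmax 0.102 topc [648. -78.] size [47. 51.] ang 89 med [652. -76.  99.]
relay_1 p0.60 px [340. 161.] n 195 zmax 0.157 topc [ 624. -166.] size [12. 40.] ang 87 med [ 623. -166.  155.]
relay_1 p0.50 px [196. 225.] n 101 zmax 0.037 topc [473. 262.] size [25. 24.] ang 21 med [471. 262.  34.]
tape_roll p0.64 px [196. 164.] n 190 zmax 0.021 topc [667. 258.] size [50. 51.] ang 89 med [666. 261.  18.]
z binb -y half [0.07936471 0.08605921 0.0962568  0.09950775 0.10337193]
```

The bearing is flat in bin_b with its top at 99 mm as expected. I check relay grasp clearances.

```bash
python3 - <<'E'
from h import *
c=shoot('side');P1=cloud(c).reshape(-1,3)
W=cloud(shoot('top')); find(c,'relay_1',.3)
P=np.vstack([W.reshape(-1,3),P1]); P=P[~np.isnan(P[:,0])&(P[:,2]<.37)]
b=P[(P[:,2]>.2)&(P[:,0]>.25)&(P[:,0]<.53)&(P[:,1]<.25)&(P[:,1]>-.3)]
for x in np.arange(.3,.53,.03):
    k=abs(b[:,0]-x)<.015
    if k.any(): print('bag x%.2f ymax %.3f'%(x,np.percentile(b[k,1],99)))
for n,p,angs in (('r1',(.474,.262),(21,-69)),('r2',(.418,.337),(6,-84))):
  for a in angs:
    r=np.radians(a); d=P[:,:2]-p; u=d@[np.cos(r),np.sin(r)]; v=d@[-np.sin(r),np.cos(r)]
    print(n,a,[round(float(np.percentile(P[(abs(u)<.095+g)&(abs(v)<.0375+g),2],99.8)),3) for g in (0,.01,.02)])
E
```

```text
relay_1 p0.57 px [262. 322.] n 403 zmax 0.035 topc [417. 338.] size [26. 26.] ang 7 med [416. 339.  34.]
relay_1 p0.52 px [251. 287.] n 262 zmax 0.035 topc [473. 263.] size [25. 27.] ang 24 med [472. 265.  34.]
bag x0.30 ymax 0.187
bag x0.33 ymax 0.183
bag x0.36 ymax 0.174
bag x0.39 ymax 0.178
bag x0.42 ymax 0.154
bag x0.45 ymax 0.144
bag x0.48 ymax 0.132
bag x0.51 ymax 0.082
r1 21 [0.037, 0.036, 0.297]
r1 -69 [0.063, 0.063, 0.071]
r2 6 [0.098, 0.1, 0.101]
r2 -84 [0.037, 0.037, 0.037]
```

Request:
send_rows(steps=[[[0,0,0.1,-1,6,0,0.64],[0,0,0.2,-4,12,0,0.64],[0,0,0.35,-9,15.3,0,0.64],[0,0,0.35,-15,15.3,-2,0.64],[0,0,0.35,-17.6,15.3,-6,0.64],[0,0,0.35,-17.6,15.3,-12,0.64],[0,0,0.35,-17.6,15.3,-17,0.64],[0,0,0.35,-17.6,15.3,-18,0.64]]])

```text
t: 17.5
tool_pos: [0.4732, 0.2523, 0.1104]
ee_rot: [-0.001, 0.559, 0.829, -0.002]
force: [-0.3, 0.2, 0.8]
grip_width: 0.642
finger_force: 0.0
```

Request:
send_rows(steps=[[[0,0,0,0,0,-2,0.64],[0,0,0,0,0,-2,0.64]]])

```text
t: 17.75
tool_pos: [0.4752, 0.2537, 0.0932]
ee_rot: [0.0, 0.559, 0.829, -0.0]
force: [-0.4, -0.5, 0.2]
grip_width: 0.641
finger_force: 0.0
```

```bash
python3 - <<'E'
from h import *
s=bot.read_state(); q=s['ee_rot']; print(s['t'],s['tool_pos'],s['joints'],s['force'])
y=Rn.from_quat([q[1],q[2],q[3],q[0]]).as_matrix()[:,1]; print('close ang',np.degrees(np.arctan2(y[1],y[0])))
c=shoot('side'); find(c,'relay_1',.3)
E
```

```text
17.75 [0.47523583 0.25367942 0.09324952] [-0.74054373  0.45177     0.20349681  1.94745915 -0.12892383  0.75493616
 -0.07865186] [-0.37814928 -0.48464413  0.23493318]
close ang 22.010999773398044
relay_1 p0.85 px [262. 320.] n 381 zmax 0.035 topc [417. 338.] size [26. 26.] ang 6 med [417. 340.  33.]
relay_1 p0.61 px [250. 285.] n 262 zmax 0.034 topc [474. 263.] size [26. 27.] ang 22 med [473. 266.  33.]
```

Request:
send_rows(steps=[[[0,0,0,-0.1,0.9,-2,0.64],[0,0,0,-0.1,0.9,-5,0.64],[0,0,0,-0.1,0.9,-7.5,0.64],[0,0,0,-0.1,0.9,-8.4,0.64],[0,0,0,-0.1,0.9,-8.4,0.3],[0,0,0,-0.1,0.9,-8.4,0.2],[0,0,0,-0.1,0.9,-8.4,0.1],[0,0,0,-0.1,0.9,-8.4,0.1]]], force=15)

```text
t: 18.85
tool_pos: [0.4741, 0.2632, 0.0093]
ee_rot: [0.0, 0.559, 0.829, 0.0]
force: [-0.2, 0.0, 3.9]
grip_width: 0.285
finger_force: 15.0
```

Request:
send_rows(steps=[[[0,0,0,0,0,0,0.1],[0,0,0,0,0,2,0.1],[0,0,0,0,0,7,0.1],[0,0,0,0,0,13,0.1],[0,0,0,0,0,19,0.1],[0,0,0,0,0,24,0.1],[0,0,0,0,0,24,0.1]]])

```text
t: 19.73
tool_pos: [0.4757, 0.2639, 0.2528]
ee_rot: [0.001, 0.559, 0.829, 0.004]
force: [-0.4, -0.5, -1.5]
grip_width: 0.282
finger_force: 15.0
```

Request:
send_rows(steps=[[[0,0,-0.13,6,-1,1,0.1],[0,0,-0.27,12,-2,2,0.1],[0,0,-0.4,17,-5,2,0.1],[0,0,-0.4,17,-11,2,0.1],[0,0,-0.4,17,-17,2,0.1],[0,0,-0.4,17,-20.5,0,0.1],[0,0,-0.4,17,-20.5,-5,0.1],[0,0,-0.4,17,-20.5,-10,0.1]]])

```text
t: 20.72
tool_pos: [0.6432, 0.0571, 0.1465]
ee_rot: [-0.0, 0.713, 0.701, -0.0]
force: [0.1, -0.2, -0.1]
grip_width: 0.28
finger_force: 15.0
```

Request:
send_rows(steps=[[[0,0,0,0,0,0,0.1],[0,0,0,0,0,0,0.1],[0,0,0,0,0,0,0.1]]])

```text
t: 21.1
tool_pos: [0.6452, 0.0581, 0.151]
ee_rot: [0.001, 0.712, 0.702, 0.001]
force: [0.4, -0.6, 0.1]
grip_width: 0.282
finger_force: 15.0
```

Request:
send_rows(steps=[[[0,0,0,0.1,0.1,-2,0.1],[0,0,0,0.1,0.1,-4.5,0.1],[0,0,0,0.1,0.1,-5.5,0.1],[0,0,0,0.1,0.1,-5.7,0.1],[0,0,0,0.1,0.1,-5.7,0.1],[0,0,0,0.1,0.1,-5.7,0.48],[0,0,0,0.1,0.1,-5.7,0.48],[0,0,0,0.1,0.1,-5.7,0.48]]])

```text
t: 22.1
tool_pos: [0.6449, 0.0589, 0.0919]
ee_rot: [0.0, 0.712, 0.702, 0.0]
force: [-0.2, -0.8, -1.1]
grip_width: 0.477
finger_force: 0.0
```

Request:
send_rows(steps=[[[0,0,0,0,0,2,0.48],[0,0,0,0,0,8,0.48],[0,0,0,0,0,14,0.5],[0,0,0,0,3,19,0.6],[0,0,0.15,-1,9,19,0.6],[0,0,0.3,-3,15,19,0.6],[0,0,0.45,-8,19,19,0.6],[0,0,0.6,-14,21,19,0.6]]])

```text
t: 23.1
tool_pos: [0.5057, 0.2707, 0.2812]
ee_rot: [-0.0, 0.47, 0.883, 0.0]
force: [0.9, 0.1, 0.5]
grip_width: 0.601
finger_force: 0.0
```

```bash
python3 - <<'E'
from h import *
s=bot.read_state(); print(s['t'],s['tool_pos'],s['joints'])
c=shoot('wrist'); find(c,'relay_1',.2); save(c,'w5')
W=cloud(shoot('top'))
k=W[(abs(W[...,0]-.646)<.03)&(W[...,1]>.05)&(W[...,1]<.072)]; print('z A',np.percentile(k[:,2],[5,50,70,90,99]))
k=k[k[:,2]>.111]; print(len(k),k.mean(0))
E
```

```text
23.1 [0.5057164  0.27071842 0.28117095] [-0.74727661  0.30936874  0.21785798  1.63432233 -0.07074058  1.20559511
  0.07830756]
relay_1 p0.62 px [230.  78.] n 435 zmax 0.035 topc [419. 338.] size [25. 25.] ang 7 med [419. 338.  33.]
z A [0.07982959 0.08965227 0.11499709 0.11993533 0.12235389]
63 [0.64286389 0.05980355 0.11711335]
```

Request:
send_rows(steps=[[[0,0,0.18,-4,3,0,0.6],[0,0,0.36,-8.8,6.7,0,0.6],[0,0,0.54,-8.8,6.7,0,0.6],[0,0,0.72,-8.8,6.7,-3,0.6],[0,0,0.9,-8.8,6.7,-7,0.6],[0,0,1.09,-8.8,6.7,-12,0.6],[0,0,1.09,-8.8,6.7,-17,0.6],[0,0,1.09,-8.8,6.7,-19,0.6]]])

```text
t: 24.25
tool_pos: [0.4197, 0.3331, 0.0889]
ee_rot: [-0.001, -0.051, 0.999, -0.001]
force: [1.1, -0.5, 0.4]
grip_width: 0.603
finger_force: 0.0
```

Request:
send_rows(steps=[[[0,0,0,0,0,0,0.6],[0,0,0,0,0,0,0.6]]])

```text
t: 24.5
tool_pos: [0.4207, 0.3352, 0.0927]
ee_rot: [0.001, -0.051, 0.999, 0.0]
force: [0.9, -0.4, 0.4]
grip_width: 0.598
finger_force: 0.0
```

Request:
send_rows(steps=[[[0,0,0,-0.3,0.2,-2,0.6],[0,0,0,-0.3,0.2,-5,0.6],[0,0,0,-0.3,0.2,-7.5,0.6],[0,0,0,-0.3,0.2,-8.3,0.6],[0,0,0,-0.3,0.2,-8.3,0.3],[0,0,0,-0.3,0.2,-8.3,0.2],[0,0,0,-0.3,0.2,-8.3,0.1],[0,0,0,-0.3,0.2,-8.3,0.1]]], force=15)

```text
t: 25.5
tool_pos: [0.4168, 0.3374, 0.0094]
ee_rot: [0.0, -0.052, 0.999, 0.0]
force: [-0.5, 0.3, 5.6]
grip_width: 0.28
finger_force: 15.0
```

Request:
send_rows(steps=[[[0,0,0,0,0,0,0.1],[0,0,0,0,0,2,0.1],[0,0,0,0,0,7,0.1],[0,0,0,0,0,13,0.1],[0,0,0,0,0,19,0.1],[0,0,0,0,0,25,0.1],[0,0,0,0,0,25,0.1]]])

```text
t: 26.38
tool_pos: [0.4182, 0.3387, 0.2638]
ee_rot: [0.003, -0.052, 0.999, 0.003]
force: [0.3, -0.1, -0.9]
grip_width: 0.28
finger_force: 15.0
```

Request:
send_rows(steps=[[[0,0,-0.18,4,-1,0,0.1],[0,0,-0.36,9,-3,0,0.1],[0,0,-0.54,14,-6,0,0.1],[0,0,-0.72,18,-9,0,0.1],[0,0,-0.9,21,-13,0,0.1],[0,0,-1.08,22.8,-17,0,0.1],[0,0,-1.26,22.8,-21,0,0.1],[0,0,-1.44,22.8,-24.7,0,0.1]]])

```text
t: 27.38
tool_pos: [0.6439, 0.0882, 0.2574]
ee_rot: [-0.0, 0.622, 0.783, -0.001]
force: [0.5, 0.3, -1.1]
grip_width: 0.282
finger_force: 15.0
```

Request:
send_rows(steps=[[[0,0,-0.125,0,0,0,0.1],[0,0,-0.25,0,0,-2,0.1],[0,0,-0.25,0,0,-7,0.1],[0,0,-0.25,0,0,-11,0.1],[0,0,-0.25,0,0,-11,0.1],[0,0,-0.25,0,0,-11,0.1]]])

```text
t: 28.12
tool_pos: [0.6451, 0.0899, 0.1499]
ee_rot: [0.0, 0.713, 0.702, 0.0]
force: [-0.7, 0.3, 0.0]
grip_width: 0.283
finger_force: 15.0
```

```bash
python3 - <<'E'
from h import *
s=bot.read_state(); q=s['ee_rot']; print(s['t'],s['tool_pos'],s['grip_width'])
y=Rn.from_quat([q[1],q[2],q[3],q[0]]).as_matrix()[:,1]; print('close ang',np.degrees(np.arctan2(y[1],y[0])))
c=shoot('side'); save(c,'s5'); find(c,'relay_1',.2)
E
```

```text
28.125 [0.64506772 0.08986239 0.14988553] 0.28316664043547524
close ang -0.8793049015339873
relay_1 p0.48 px [223. 189.] n 197 zmax 0.118 topc [642.  56.] size [32. 26.] ang 85 med [642.  62. 117.]
```

Request:
send_rows(steps=[[[0,0,0,0.1,0.3,-1.5,0.1],[0,0,0,0.1,0.3,-4,0.1],[0,0,0,0.1,0.3,-5.3,0.1],[0,0,0,0.1,0.3,-5.6,0.1],[0,0,0,0.1,0.3,-5.6,0.1],[0,0,0,0.1,0.3,-5.6,0.48],[0,0,0,0.1,0.3,-5.6,0.48],[0,0,0,0.1,0.3,-5.6,0.48]]])

```text
t: 29.22
tool_pos: [0.6455, 0.093, 0.0927]
ee_rot: [0.0, 0.712, 0.702, 0.0]
force: [0.3, -0.2, -0.3]
grip_width: 0.472
finger_force: 0.0
```

Request:
send_rows(steps=[[[0,0,0,0,0,2,0.48],[0,0,0,0,0,8,0.48],[0,0,0,0,0,14,0.5],[0,0,0,0,3,20,0.6],[0,0,0,0,9,25,0.6],[0,0,0,-2,15,25,0.6],[0,0,0,-5,20,25,0.6],[0,0,0,-10,22,25,0.6]]])

```text
t: 30.22
tool_pos: [0.5447, 0.3163, 0.3418]
ee_rot: [0.0, 0.712, 0.703, -0.0]
force: [0.7, 0.9, 0.6]
grip_width: 0.595
finger_force: 0.0
```

```bash
python3 - <<'E'
from h import *
s=bot.read_state(); print(s['t'],s['tool_pos'])
c=shoot('top'); W=cloud(c); s=shoot('side')
for l in ['bearing','relay_1','tape_roll','carton','reset_knob']: find(c,l,.2,W)
a=cv2.resize(c['color'][110:210,200:380],None,fx=4,fy=4); b=cv2.resize(s['color'][130:250,150:330],(720,480))[:200]
b=cv2.resize(s['color'][130:180+25,170:290+15],(720,400))[:200] if 0 else cv2.resize(s['color'][140:215,190:300],(293,200))
im=np.zeros((600,720,3),np.uint8); im[:400]=a; im[400:,:293]=b
cv2.imwrite('pics/fin.png',cv2.cvtColor(im,cv2.COLOR_RGB2BGR))
E
```

```text
30.225 [0.54470309 0.31632905 0.34182691]
bearing p0.56 px [312. 153.] n 224 zmax 0.101 topc [649. -79.] size [49. 49.] ang 68 med [649. -78.  99.]
relay_1 p0.66 px [262. 163.] n 112 zmax 0.121 topc [643.  57.] size [23. 25.] ang 89 med [641.  57. 118.]
relay_1 p0.63 px [252. 160.] n 85 zmax 0.120 topc [642.  92.] size [23. 26.] ang 89 med [643.  90. 117.]
tape_roll p0.43 px [192. 164.] n 180 zmax 0.021 topc [667. 259.] size [50. 50.] ang 63 med [667. 262.  18.]
carton p0.46 px [230. 208.] n 213 zmax 0.066 topc [512. 155.] size [42. 41.] ang 39 med [513. 154.  62.]
reset_knob p0.63 px [338. 166.] n 179 zmax 0.158 topc [ 624. -166.] size [12. 40.] ang 89 med [ 623. -166.  155.]
```

View pics/fin.png

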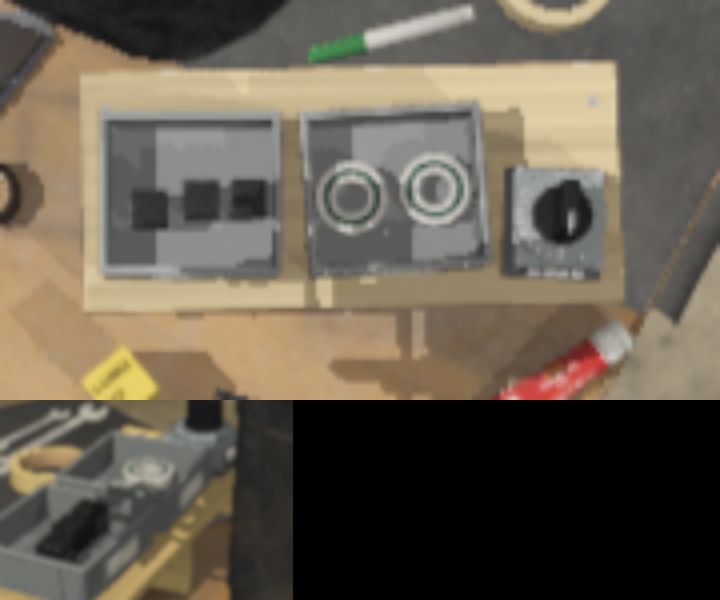

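The final view shows three upright relays in the left bin (150, 202 and 249,200), both bearings flat in the right bin (352,195 and 435,188), and the knob line at the long tick. The tape and carton have not moved. I hand in.

```bash
python3 -c "
from plant import bot
print(bot.finish_job())"
```

```text
the job is handed in; nothing more can be done
None
```

The job is handed in at about 30 s: the knob is at its zero stop, both relays stand upright in bin_a and the bearing lies flat in bin_b, all confirmed in the last pictures; the verdict itself was not shown.

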